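# Take the front carded pack off the display peg and file it in the project caddy

### The arm

A 6-joint arm with a two-finger parallel gripper is mounted at the origin on the work surface. World frame = base frame: x ahead of the robot, y to its left, z up, the work surface at z = 0. Lengths are in m, angles in degrees, forces in N, time in s.
With the tool pointing down it reaches from about 0.3 to 0.75 m from the base axis. Payload 8.5 kg.
Tool frame: the origin (TCP) lies midway between the tips of the shut fingers; the grasp point (between the pads) lies env.tcp_to_grasp behind it (env.tcp_to_grasp is the distance from the TCP to the grasp point, in m); z points along the fingers, y is the line along which they close (so a half turn about z gives the same grasp; the last joint's range is limited). The gripper opens to 85 mm and grips with 20 to 120 N. Pads are 22 mm wide; open, the fingers measure 114 mm over their backs; the gripper's body (76 mm by 85 mm) begins 54 mm behind the grasp point. The pads swing forward as they close: fully open they stand 13 mm farther back than shut.
Start: joints at [61.518, 21.807, 74.336, -0, 83.858, -12.336], TCP at [0.153, 0.528, 0.21] pointing down, gripper open.
Joint ranges: [-178.18, 178.18], [-50.72, 133.34], [12.68, 142.11], [-81.47, 261.47], [9.98, 163.14], [-165.26, 165.26]. Speed limits (degrees/s): [136.94, 136.94, 180, 180, 180, 180].

### API

Orientations are given as a 3x3 rotation matrix whose columns are the frame's x, y, z axes.
In Python, from rig import observe, optics, job, env gives the robot as it stands. The module is installed in compiled form; this text tells all that it offers.
- The arm moves only by the shell command python3 -m jog 'ROWS' [FORCE]. ROWS is JSON, a list of rows, each a list of 7 numbers: the turn, a rotation vector about the tool's x, y, z in rad, then the shift along the tool's x, y, z in m, then the opening in per cent of the stroke, from 0 (shut) to 100 (fully open). A call has 1 to 10 rows; each row shifts and turns the commanded pose from where the row before left it, along the tool's axes as they then stand; what a row does not reach is not made up. A row lasts 1/8 s, in which the tool goes at most 62.5 mm and 10.7 degrees, less where a joint would pass 70% of its speed; a pose out of reach is approached as far as the arm can. A call is refused whole if a number of a shift passes 0.0625 or a number of a turn 0.188, either way. A call with a gripper value outside its range is refused whole. The fingers move at their own pace and stop on an object; FORCE is the grip in N (left out, the last holds). Time passes only in rows, so rows that do not move let the fingers close. It gives the time, the measured TCP pose, the force, the opening and the grip force at its end, in the units of the state.
- observe(): the state, without advancing time (a new reading comes with each control period).
- optics.get_image(name): name is "scene" or "top" or "wrist"; returns a dict with "pixels" (384x512x3 uint8, red, green, blue), "mtx" (3x3 intrinsics, pixels), "rvec" (rotation vector, rad) and "tvec" (3), from world to camera coordinates, as OpenCV has them. Camera axes: x right, y down, z forward; pixel columns grow to the right and rows downward; lengths in m; the calibration is good to about 2 mm. A picture is of the moment at which its call begins. There is no depth.
- job.close_job(): hands the job in; it is judged then, once.
The state is a dict: "time_s": time; "q": joint angles; "qvel": joint speeds; "joint_efforts": joint torques, N m; "position": TCP position; "tool_rot": TCP orientation; "ft_force": force on the tool from outside, world axes, zero at the start; "wrist_torque": the same for the moment, N m; "grip_width": finger opening in m; "gripper_force": force on a finger pad.
Only numpy, scipy, OpenCV 4.12 (cv2) and the standard library are available. Lean on these libraries where they do the work, as an engineer would, in place of code of your own. Each camera call takes 0.05 s, during which the arm holds its last target. There are 200 camera calls.

### The job

Take the front carded pack, the one nearest the upturned tip, off the display peg and stand it upright in the slot of the plywood caddy, fully home. The peg and the caddy are delicate, so raise the pack over the upturned tip by feel as you slide it off and never force or jam it, and leave the other pack hanging where it is.

Things in the scene. Friction and masses are not known exactly. Their poses are not given: they have to be found in the camera images.
- stand: Dark steel display stand, fixed: base plate 130 x 150 x 10 mm and a post 24 mm square, 189 mm high. Origin on the table under the post's middle, z up. A level round wire peg, 6 mm thick, leaves the post along the stand's -x, its axis 165 mm up. Two packs hang on it. The peg is delicate: the pack must press on the stand with less than 15 N.
- peg_root (a point): Where the peg's axis leaves the post, 12 mm from the post's middle. At the free end the axis bends up at 45 degrees, rising 24 mm over 24 mm to a round end. The end piece is telescopic, stiff, and pulled out by an unmeasured amount: the bend lies 126 to 156 mm (the very end 153 to 183 mm) from the post's middle. Find it by feel or by eye.
- pack_center (a point): Centre of the front pack, the one to take: stiff board 8 mm thick (x), 70 wide (y), 150 high (z up), 0.08 to 0.16 kg; front -x faces the peg's free end. The peg runs through its hang hole, 26 mm wide, 20 high, from 14 to 34 mm above this point; the hole's upper edge rests on the peg. On the 45 degree tip only about 3 mm of play remains up and down.
- pack_header (a point): Middle of the front pack's plain header, 54.5 mm above its centre: the 41 mm high, 8 mm thick strip above the hole, the place to pinch it across its thickness. Below the hole a clear blister bulges 14 mm from the front, 58 mm wide, from 28 mm below to 6 mm above the pack's centre.
- rear_pack_center (a point): Centre of the other pack, the same in every way, hanging on the same peg nearer the post, 54 to 66 mm behind the front pack. To be left hanging.
- caddy: Fixed plywood caddy. Slot block 110 mm wide (y), 33 thick (x), 42 high, the slot in its middle; on its -x side an open compartment 100 x 150 mm, 50 high, with a jar and a sanding block in it (up to 61 mm above the table). Origin on the table under the slot's middle, z up. Delicate: the pack must press on it with less than 25 N.
- slot_floor (a point): Middle of the slot's floor, 8 mm above the table; axes as the caddy's. The slot is 13 mm wide (x), 90 mm long (y) and 34 mm deep, open at the top. The pack stands in it lower edge down, its front facing either way.
There are look-alikes about, which are no part of the job. What is shaped like the part that bears pack_center but turquoise is not meant.

How it is judged:
By the outcome, as a careful person would: the job done as asked, in the order asked, and still so for the second after the job is handed in, with the robot touching nothing.
It also fails if it takes over 72 s, if anything falls off the work surface, if the arm or the gripper's body presses on something with over 40 N, if the wrist force passes 120 N, or if a joint passes its speed limit or range.

## Working session

There is one attempt and no reset: what is moved stays moved. The work goes in short steps, Python scripts to look and compute and a shell command to move; the robot and the scene stay as the last step left them, time stands still between calls to the robot, and variables do not carry over. Pictures are saved under pics/ and viewed, at most 10 in all, crops included, and the job is handed in when it is done.

```bash
mkdir -p pics
cat > h.py <<'E'
import numpy as np, cv2, pickle
from rig import observe, optics, job, env
def grab(n,tag):
    d=optics.get_image(n); pickle.dump(d,open(f'{tag}.pkl','wb')); cv2.imwrite(f'pics/{tag}.png',d['pixels'][:,:,::-1]); return d
def load(tag): return pickle.load(open(f'{tag}.pkl','rb'))
def ray(d,p):
    R=cv2.Rodrigues(np.array(d['rvec'],float))[0]; t=np.array(d['tvec'],float).ravel()
    v=R.T@np.linalg.inv(d['mtx'])@np.array([p[0],p[1],1.]); return -R.T@t, v/np.linalg.norm(v)
def onz(d,p,z):
    c,v=ray(d,p); return c+v*(z-c[2])/v[2]
def tri(d1,p1,d2,p2):
    c1,v1=ray(d1,p1);c2,v2=ray(d2,p2)
    s=np.linalg.lstsq(np.c_[v1,-v2],c2-c1,rcond=None)[0]
    a=c1+s[0]*v1;b=c2+s[1]*v2; return (a+b)/2, np.linalg.norm(a-b)
def proj(d,P): return cv2.projectPoints(np.array(P,float).reshape(-1,3),np.array(d['rvec'],float),np.array(d['tvec'],float),np.array(d['mtx'],float),None)[0].reshape(-1,2)
E
python3 - <<'E'
from h import *
a=grab('scene','s0');b=grab('top','t0');c=grab('wrist','w0')
for d in (a,b,c): print(ray(d,(256,192)), d['mtx'][0][0])
m=np.hstack([cv2.resize(x['pixels'],(400,300)) for x in (a,b)])
s=observe();print(s['position'],s['tool_rot'],env.tcp_to_grasp,s['ft_force'],s['grip_width'])
E
```

```text
(array([1.06943028, 0.00475686, 0.84530357]), array([-0.59776081, -0.04046869, -0.80065242])) 419.68376912488003
(array([ 0.45825786, -0.02529244,  1.0953837 ]), array([ 0.09307551,  0.01250936, -0.99558047])) 405.8108119583855
(array([0.08020047, 0.54949116, 0.3721577 ]), array([ 0.28570963, -0.07724797, -0.95519776])) 306.22331857940065
[0.15280919 0.52809377 0.20926137] [[-9.60569158e-01  2.78040642e-01 -5.42220975e-04]
 [ 2.78041061e-01  9.60568683e-01 -9.86867911e-04]
 [ 2.46451100e-04 -1.09871457e-03 -9.99999366e-01]] 0.0187 [ 0.89452587 -0.36008414 -0.54683591] 0.08544782502298974
```

View pics/s0.png

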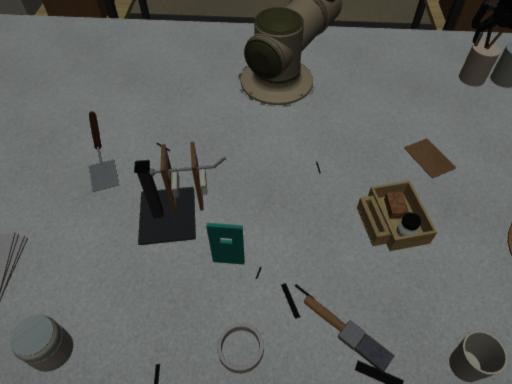

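View pics/t0.png

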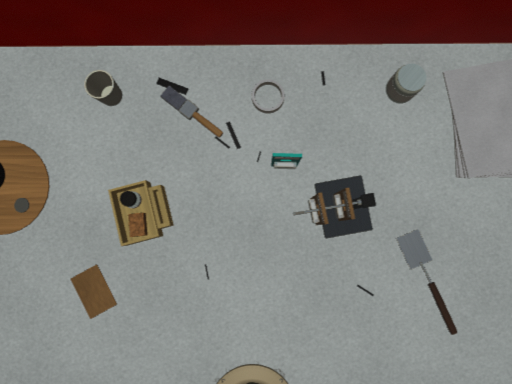

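The scene view shows the stand at (165,215) with two brown packs, at (168,175) and (197,175), and the peg tip at (224,160). The caddy is at (397,215), and the turquoise look-alike is at (226,243). In the top view the front pack is at (320,208), the rear pack at (347,204), the peg tip at (295,213) and the caddy at (140,212). Candidates for the pack: the brown one at scene (197,175) is nearest the tip, so it fits. The brown one at (168,175) is the rear pack, and the turquoise one is excluded. I'll confirm this in an enlarged crop.

Run:
```python
from h import *
a=load('s0');b=load('t0')
f=lambda im,x,y,w,h,s:cv2.resize(im[y:y+h,x:x+w],None,fx=s,fy=s,interpolation=cv2.INTER_CUBIC)
A=f(a['pixels'],130,130,100,120,4); A2=f(a['pixels'],350,170,100,90,4)
B=f(b['pixels'],285,165,100,75,4);B2=f(b['pixels'],100,170,80,75,4)
im=np.zeros((600,800,3),np.uint8)
im[:480,:400]=A
im[0:300,400:800]=B
im[300:600,400:720]=B2
cv2.imwrite('pics/c1.png',im[:,:,::-1])
im=A2;cv2.imwrite('pics/c2.png',im[:,:,::-1])
```

```text
(no output)
```

View pics/c1.png

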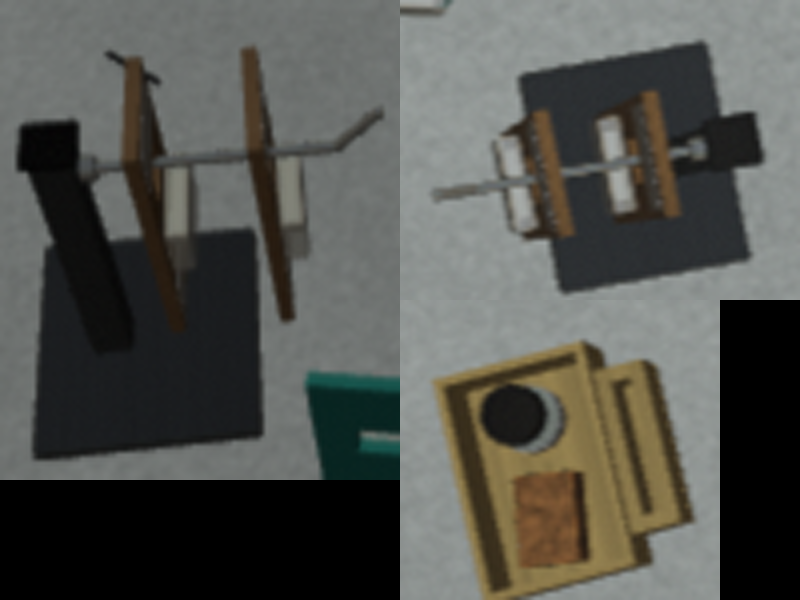

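View pics/c2.png

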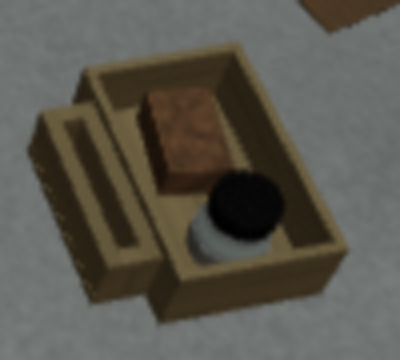

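The crop confirms the target: the front brown pack has its top edge ends at scene (194,168) and (192,142), and its blister faces the upturned tip at (225,158). The rear brown pack sits nearer the post. The caddy slot is at scene (376,216) and top (158,207).

Run:
```python
from h import *
a=load('s0');b=load('t0')
S=lambda x,y:(129.6+x/4,129.6+y/4); T=lambda x,y:(284.6+(x-400)/4,164.6+y/4)
SC=lambda x,y:(349.6+x/4,169.6+y/4); TC=lambda x,y:(99.6+(x-400)/4,169.6+(y-300)/4)
P={'near':(S(255,152),T(541,112)),'far':(S(249,48),T(567,236)),'tip':(S(381,111),T(434,195)),'post':(S(48,145),T(735,139)),
'rnear':(S(130,160),T(651,94)),'rfar':(S(134,58),T(672,216)),
'slotA':(SC(76,119),TC(621,381)),'slotB':(SC(129,246),TC(643,513)),'slotmid':(SC(103,183),TC(632,447))}
np.set_printoptions(precision=4,suppress=True)
for k,(s,t) in P.items():
    p,e=tri(a,s,b,t);print(k,p,e)
for k in('slotA','slotB'): print(k,onz(a,P[k][0],.042),onz(b,P[k][1],.042))
# base plate corners (top, z=.01)
C=[onz(b,T(*p),.01) for p in((520,75),(704,42),(748,258),(562,292))];print(np.array(C),np.mean(C,0))
print('bend@z.165',onz(a,S(337,150),.165),'tip@.189',onz(a,S(381,111),.189),onz(b,T(434,195),.189))
print('root',onz(a,S(90,168),.165),onz(b,T(700,150),.165))
```

```text
near [ 0.5392 -0.1547  0.2068] 0.0006404554728651115
far [ 0.4713 -0.1675  0.209 ] 0.0011749626607865254
tip [ 0.4947 -0.0972  0.1908] 0.0018165506759136758
post [ 0.5251 -0.2654  0.1883] 0.00038125503946859484
rnear [ 0.5487 -0.215   0.2079] 0.0005038247765328
rfar [ 0.4819 -0.2251  0.2092] 0.0017821159070089076
slotA [0.5528 0.2131 0.1475] 0.02173325705366014
slotB [ 0.4814  0.2809 -0.0897] 0.0233255251936881
slotmid [0.5208 0.2437 0.0407] 0.0014878995003058467
slotA [0.4768 0.2317 0.042 ] [0.5639 0.2522 0.042 ]
slotB [0.5636 0.2525 0.042 ] [0.4779 0.2363 0.042 ]
[[ 0.5822 -0.1694  0.01  ]
 [ 0.6038 -0.2936  0.01  ]
 [ 0.4589 -0.3186  0.01  ]
 [ 0.437  -0.1946  0.01  ]] [ 0.5205 -0.244   0.01  ]
bend@z.165 [ 0.5007 -0.1225  0.165 ] tip@.189 [ 0.4932 -0.0984  0.189 ] [ 0.4947 -0.0965  0.189 ]
root [ 0.5202 -0.2499  0.165 ] [ 0.5206 -0.2512  0.165 ]
```

```bash
python3 -m jog '[[0,0,-0.154,0,0,-0.03,50],[0,0,-0.154,0,0,-0.03,50],[0,0,-0.154,0,0,-0.03,50],[0,0,0,-0.0144,-0.053,0,50],[0,0,0,-0.0144,-0.053,0,50],[0,0,0,-0.0144,-0.053,0,50],[0,0,0,-0.0144,-0.053,0,50],[0,0,0,-0.0144,-0.053,0,50],[0,0,0,-0.0144,-0.053,0,50],[0,0,0,-0.0144,-0.053,0,50]]' 60
python3 -m jog '[[0,0,0,-0.0144,-0.053,0,50],[0,0,0,-0.0144,-0.053,0,50],[0,0,0,-0.0144,-0.053,0,50],[0,0,0,-0.0144,-0.053,0,50],[0,0,0,-0.0144,-0.053,0,50],[0,0,0,-0.0144,-0.053,0,50],[0,0,0,0,0,0,50],[0,0,0,0,0,0,50]]'
python3 - <<'E'
from h import *
np.set_printoptions(precision=4,suppress=True)
s=observe();R=np.array(s['tool_rot']);p=np.array(s['position']);print(p,R,s['q'],s['grip_width'])
print('tool shift to',R.T@(np.array([.4856,-.1648,.170])-p))
d=grab('wrist','w1');cv2.imwrite('pics/w1b.png',cv2.resize(d['pixels'],(768,576))[:,:,::-1])
print(ray(d,(256,192)))
E
```

```text
time_s: 1.4
position: [0.3189, 0.1797, 0.2997]
tool_rot: [[-0.984, -0.179, 0.0], [-0.179, 0.984, 0.0], [-0.0, 0.0, -1.0]]
ft_force: [0.8, -0.0, -0.8]
grip_width: 0.0426
gripper_force: 0.0
time_s: 2.4
position: [0.4603, -0.1156, 0.2995]
tool_rot: [[-0.984, -0.179, -0.001], [-0.179, 0.984, 0.001], [0.001, 0.001, -1.0]]
ft_force: [-0.2, 0.2, 0.2]
grip_width: 0.0426
gripper_force: 0.0
[ 0.4603 -0.1156  0.2995] [[-0.9838 -0.1791 -0.0006]
 [-0.1791  0.9838  0.0006]
 [ 0.0005  0.0007 -1.    ]] [ -28.4426   11.0549   74.9999    0.0115   93.9936 -128.7576] 0.042569730702336786
tool shift to [-0.0162 -0.053   0.1295]
(array([ 0.3859, -0.1288,  0.4625]), array([ 0.2901,  0.0605, -0.9551]))
```

View pics/w1b.png

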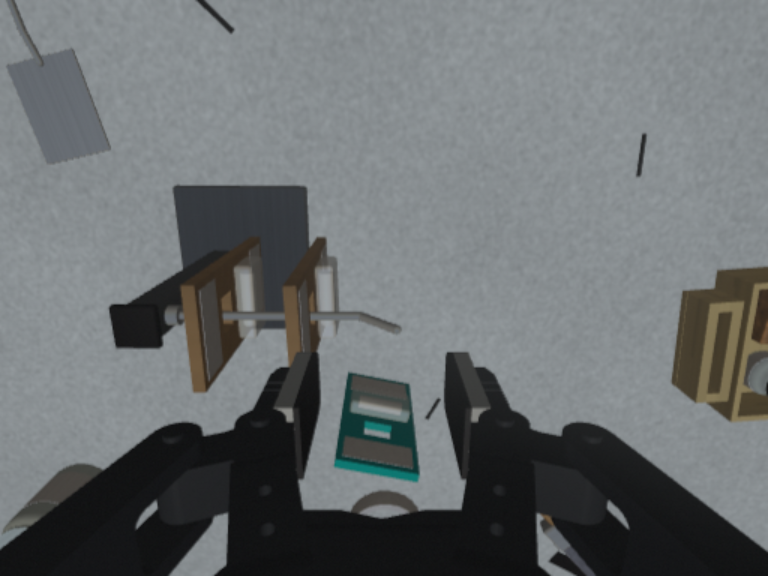

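The wrist view shows the front pack at (300,310), its header partly hidden by the left finger. The bend is at (362,315), the tip at (398,329) and the slot at (723,352). These are in the 1.5x picture.

Run:
```python
from h import *
np.set_printoptions(precision=4,suppress=True)
d=load('w1');a=load('s0');b=load('t0')
w=lambda x,y:((x+.5)/1.5-.5,(y+.5)/1.5-.5)
S=lambda x,y:(129.6+x/4,129.6+y/4)
print('bend',onz(d,w(362,315),.165),tri(d,w(362,315),a,S(337,150)))
print('tip',onz(d,w(399,329),.189),'post',onz(d,w(137,325),.189))
print('slot',onz(d,w(723,352),.042),'slotTop',onz(d,w(726,307),.042),onz(d,w(718,398),.042))
# wooden header top front corner pts: near end(top of picture)
print('near end',onz(d,w(322,239),.209))
```

```text
bend [ 0.4981 -0.1216  0.165 ] (array([ 0.499 , -0.1222,  0.163 ]), np.float64(0.001353244085921531))
tip [ 0.4942 -0.0973  0.189 ] post [ 0.5214 -0.2624  0.189 ]
slot [0.5188 0.2442 0.042 ] slotTop [0.4731 0.2282 0.042 ] [0.569  0.2596 0.042 ]
near end [ 0.4408 -0.1523  0.209 ]
```

```bash
python3 -m jog '[[0,0,0,-0.016,-0.053,0,50],[0,0,0,0,0,0.035,50],[0,0,0,0,0,0.03,50],[0,0,0,0,0,0,50]]'
python3 - <<'E'
from h import *
d=grab('wrist','w2');cv2.imwrite('pics/w2b.png',cv2.resize(d['pixels'],(768,576))[:,:,::-1])
E
```

```text
time_s: 2.95
position: [0.485, -0.1638, 0.2337]
tool_rot: [[-0.984, -0.181, -0.003], [-0.181, 0.984, 0.002], [0.003, 0.003, -1.0]]
ft_force: [0.5, -0.2, 0.6]
grip_width: 0.0429
gripper_force: 0.0
```

View pics/w2b.png

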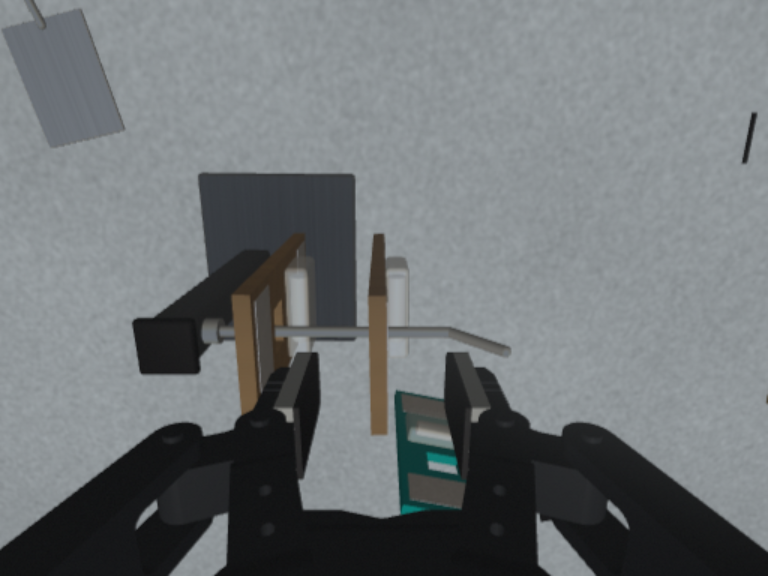

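The front pack's top edge runs from (378,290) to (378,435), centred between the open pads at (305,415) and (457,415). The rear pack is at (245,340), and the bend is at (448,331).

Run:
```python
from h import *
np.set_printoptions(precision=4,suppress=True)
d=load('w2')
w=lambda x,y:((x+.5)/1.5-.5,(y+.5)/1.5-.5)
A=onz(d,w(378,294),.209);B=onz(d,w(379,434),.209);M=(A+B)/2
print(A,B,M,np.linalg.norm(A-B)); bend=onz(d,w(448,331),.165);print('bend',bend,'tip',onz(d,w(508,351),.189))
s=observe();R=np.array(s['tool_rot']);print('pack mid in tool',R.T@(M-s['position']),'bend in tool from pack',R.T@(bend-M))
```

```text
[ 0.4706 -0.1673  0.209 ] [ 0.5391 -0.1544  0.209 ] [ 0.5048 -0.1608  0.209 ] 0.06966429223410757
bend [ 0.4985 -0.1237  0.165 ] tip [ 0.4945 -0.0976  0.189 ]
pack mid in tool [-0.0195 -0.      0.0263] bend in tool from pack [-0.0005  0.0377  0.044 ]
```

```bash
python3 -m jog '[[0,0,0,0,0,0.03,50],[0,0,0,0,0,0.0335,50],[0,0,0,0,0,0,50],[0,0,0,0,0,0,0],[0,0,0,0,0,0,0],[0,0,0,0,0,0,0],[0,0,0,0,0,0,0],[0,0,0,0,0,0,0]]' 60
```

```text
time_s: 4.0
position: [0.4865, -0.1658, 0.1729]
tool_rot: [[-0.984, -0.179, 0.003], [-0.179, 0.984, -0.002], [-0.002, -0.002, -1.0]]
ft_force: [-1.0, -0.6, 6.7]
grip_width: 0.0062
gripper_force: 61.3
```

```bash
for i in 1; do python3 -m jog '[[0,0,0,0,0,-0.002,0],[0,0,0,0,0,0,0],[0,0,0,0,0,0,0]]'; python3 -m jog '[[0,0,0,0,0,-0.003,0],[0,0,0,0,0,0,0],[0,0,0,0,0,0,0]]'; done
```

```text
time_s: 4.38
position: [0.4858, -0.1653, 0.1732]
tool_rot: [[-0.984, -0.179, -0.0], [-0.179, 0.984, 0.0], [0.0, 0.0, -1.0]]
ft_force: [-0.9, 0.6, 0.5]
grip_width: 0.0065
gripper_force: 60.5
time_s: 4.75
position: [0.4858, -0.1652, 0.1761]
tool_rot: [[-0.984, -0.179, -0.0], [-0.179, 0.984, 0.0], [0.0, 0.0, -1.0]]
ft_force: [-0.3, 0.7, -1.3]
grip_width: 0.0061
gripper_force: 60.2
```

```bash
python3 -m jog '[[0,0,0,0,0,-0.003,0],[0,0,0,0,0,-0.003,0],[0,0,0,0,0.006,0,0],[0,0,0,0,0.008,0,0],[0,0,0,0,0.008,0,0],[0,0,0,0,0.006,0,0],[0,0,0,0,0.004,0,0],[0,0,0,0,0,0,0],[0,0,0,0,0,0,0]]'
cat >> h.py <<'E'
def st():
    s=observe();p=np.array(s['position']);u=np.array([-.181,.983]);M=np.array([.4858,-.1652])
    print('s %.1f h %.1f lat %.1f'%(((p[:2]-M)@u)*1e3-37.7,(p[2]-.1731)*1e3-7,((p[:2]-M)@np.array([.983,.181]))*1e3),'F',np.round(s['ft_force'],1),'Fu %.1f'%(np.array(s['ft_force'])[:2]@u),'T',np.round(s['wrist_torque'],2),round(s['grip_width'],4),round(s['time_s'],2))
E
python3 -c 'from h import *;st()'
```

```text
time_s: 5.88
position: [0.4801, -0.1339, 0.1822]
tool_rot: [[-0.984, -0.179, 0.0], [-0.179, 0.984, -0.0], [0.0, -0.0, -1.0]]
ft_force: [0.4, 0.9, -1.7]
grip_width: 0.0063
gripper_force: 60.2
s -5.9 h 2.1 lat 0.1 F [ 0.4  0.9 -1.7] Fu 0.8 T [-0.03  0.07  0.02] 0.0063 5.88
```

```bash
python3 -m jog '[[0,0,0,0,0.003,0,0],[0,0,0,0,0.003,-0.001,0],[0,0,0,0,0,0,0],[0,0,0,0,0,0,0]]' >/dev/null; python3 -c 'from h import *;st()'
python3 -m jog '[[0,0,0,0,0.002,0,0],[0,0,0,0,0.002,-0.001,0],[0,0,0,0,0,0,0],[0,0,0,0,0,0,0]]' >/dev/null; python3 -c 'from h import *;st()'
python3 -m jog '[[0,0,0,0,0.001,-0.001,0],[0,0,0,0,0.001,-0.001,0],[0,0,0,0,0,0,0],[0,0,0,0,0,0,0]]' >/dev/null; python3 -c 'from h import *;st()'
```

```text
s 0.2 h 3.2 lat 0.1 F [ 0.  -0.4 -1.6] Fu -0.4 T [ 0.01  0.01 -0.02] 0.0063 6.38
s 4.2 h 4.1 lat 0.1 F [ 0.2  0.5 -1.8] Fu 0.4 T [ 0.01  0.07 -0.01] 0.006 6.88
s 6.2 h 6.1 lat 0.1 F [ 1.  -0.8 -0.6] Fu -1.0 T [-0.04 -0.02 -0.03] 0.0058 7.38
```

```bash
for i in 1 2 3; do python3 -m jog '[[0,0,0,0,0.001,-0.001,0],[0,0,0,0,0.001,-0.001,0],[0,0,0,0,0,0,0],[0,0,0,0,0,0,0]]' >/dev/null; python3 -c 'from h import *;st()';done
```

```text
s 8.2 h 8.1 lat 0.1 F [-0.1  1.1 -1.2] Fu 1.1 T [0.03 0.06 0.03] 0.0062 7.88
s 10.2 h 10.1 lat 0.1 F [-0.5  0.5 -1.5] Fu 0.6 T [ 0.02  0.02 -0.02] 0.0065 8.38
s 12.2 h 12.1 lat 0.1 F [ 0.1  0.2 -1.3] Fu 0.2 T [-0.02  0.02  0.08] 0.0061 8.88
```

```bash
for i in 1 2 3 4; do python3 -m jog '[[0,0,0,0,0.0015,-0.0015,0],[0,0,0,0,0.0015,-0.0015,0],[0,0,0,0,0.001,-0.001,0],[0,0,0,0,0,0,0],[0,0,0,0,0,0,0]]' >/dev/null; python3 -c 'from h import *;st()';done
```

```text
s 16.2 h 16.1 lat 0.1 F [-0.6 -0.2 -1.4] Fu -0.1 T [-0.03 -0.    0.02] 0.0061 9.5
s 20.2 h 20.1 lat 0.1 F [-0.3  0.  -1. ] Fu 0.1 T [ 0.02  0.02 -0.05] 0.0062 10.12
s 24.2 h 24.1 lat 0.1 F [-0.   0.3 -1.1] Fu 0.3 T [-0.05 -0.02 -0.05] 0.0061 10.75
s 28.2 h 28.1 lat 0.1 F [ 0.2 -0.1 -1. ] Fu -0.1 T [-0.03 -0.04  0.01] 0.0064 11.38
```

```bash
python3 -m jog '[[0,0,0,0,0.003,-0.003,0],[0,0,0,0,0.004,-0.004,0],[0,0,0,0,0.005,-0.005,0],[0,0,0,-0.001,0.014,0,0],[0,0,0,-0.006,0.024,0,0],[0,0,0,-0.008,0.03,0,0],[0,0,0,-0.01,0.035,0,0],[0,0,0,-0.01,0.035,0,0],[0,0,0,-0.01,0.035,0,0],[0,0,0,-0.01,0.035,0,0]]' >/dev/null;  python3 -c 'from h import *;st()'
python3 -m jog '[[0,0,0,-0.01,0.035,0,0],[0,0,0,-0.009,0.03,0,0],[0,0,0,-0.007,0.024,0,0],[0,0,0,-0.004,0.016,0,0],[0,0,0,-0.002,0.005,0,0],[0,0,0,0,0,0,0],[0,0,0,0,0,0,0],[0,0,0,0,0,0,0]]'
python3 - <<'E'
from h import *
st()
d=grab('wrist','w3');e=grab('scene','s3');f=grab('top','t3')
o=cv2.resize(e['pixels'][100:260,330:490],(400,400),interpolation=cv2.INTER_CUBIC)
o2=cv2.resize(f['pixels'][160:260,90:190],(400,400),interpolation=cv2.INTER_CUBIC)
cv2.imwrite('pics/c3.png',np.hstack([o,o2])[:,:,::-1]); cv2.imwrite('pics/w3b.png',cv2.resize(d['pixels'],(768,576))[:,:,::-1])
E
```

```text
s 250.0 h 40.1 lat 55.4 F [-0.4 -0.5 -1.6] Fu -0.4 T [-0.    0.01 -0.01] 0.0064 12.62
time_s: 13.62
position: [0.5005, 0.2394, 0.2203]
tool_rot: [[-0.984, -0.178, 0.0], [-0.178, 0.984, -0.0], [0.0, -0.0, -1.0]]
ft_force: [0.2, 0.4, -1.5]
grip_width: 0.0062
gripper_force: 60.2
s 357.3 h 40.2 lat 87.7 F [ 0.2  0.4 -1.5] Fu 0.3 T [-0.01  0.03  0.01] 0.0062 13.62
```

View pics/w3b.png

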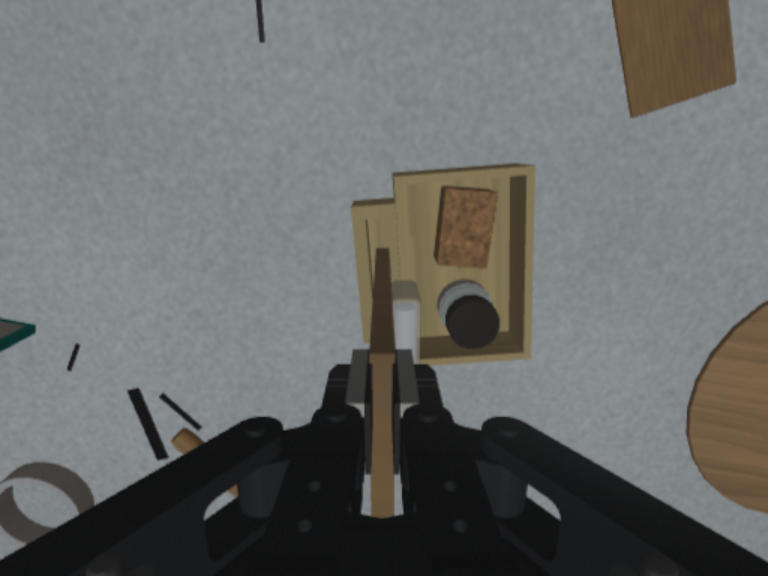

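View pics/c3.png

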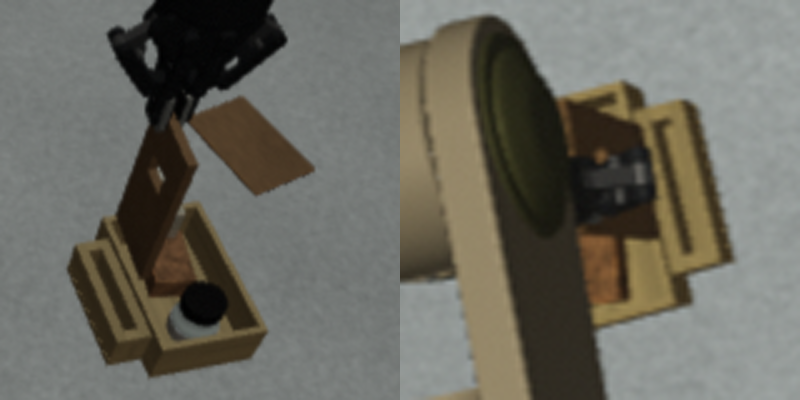

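The wrist view shows the pack held upright and centred. The slot block corners are at (353,205) and (365,340), and the compartment corners at (394,174), (533,166), (530,358) and (420,362). The scene and top crops show the pack above the slot, with the slot at about (108,285) and (672,180). I'll refine the caddy's yaw and centre from its corners.

Run:
```python
from h import *
np.set_printoptions(precision=4,suppress=True)
w=lambda x,y:((x+.5)/1.5-.5,(y+.5)/1.5-.5)
d=load('w3');b=load('t0');a=load('s0')
C=np.array([onz(d,w(*p),.05)[:2] for p in((394,174),(533,166),(530,358),(420,362))])
TC=lambda x,y:(99.6+(x-400)/4,169.6+(y-300)/4); SC=lambda x,y:(349.6+x/4,169.6+y/4)
ang=lambda v:np.degrees(np.arctan2(v[1],v[0]))
def rep(n,C):
    print(n,C.tolist(),[(round(float(ang(C[(i+1)%4]-C[i])),1),round(float(np.linalg.norm(C[(i+1)%4]-C[i])),4)) for i in range(4)])
rep('wrist comp',C)
rep('top comp',np.array([onz(b,TC(*p),.05)[:2] for p in((585,342),(435,380),(490,600),(640,565))]))
rep('scene comp',np.array([onz(a,SC(*p),.05)[:2] for p in((86,70),(240,44),(347,250),(160,298))]))
rep('top slot',np.array([onz(b,TC(*p),.042)[:2] for p in((612,384),(630,379),(652,511),(636,515))]))
# subpixel slot: dark pixels within block in each image
for n,im,box in(('top',b,(145,184,172,232)),('scene',a,(360,196,388,240))):
    x0,y0,x1,y1=box;g=cv2.cvtColor(im['pixels'],cv2.COLOR_RGB2GRAY)[y0:y1,x0:x1]
    print(n,g.shape); print('\n'.join(' '.join('%3d'%v for v in r) for r in g[::2]))
```

```text
wrist comp [[0.44326884521627113, 0.23867011871043442], [0.42045912390457446, 0.3337409547969653], [0.5641321749619589, 0.371979345244993], [0.5831849999928238, 0.28636037045890467]] [(103.5, 0.0978), (14.9, 0.1487), (-77.5, 0.0877), (-161.2, 0.1478)]
top comp [[0.5887157390756538, 0.2739697494164938], [0.5644729487868689, 0.37089754248278284], [0.4226982847471208, 0.3313808013110113], [0.44447852951561484, 0.23560856073521852]] [(104.0, 0.0999), (-164.4, 0.1472), (-77.2, 0.0982), (14.9, 0.1493)]
scene comp [[0.4459304830471572, 0.23910897485574464], [0.42073493120973304, 0.3349576646121349], [0.5647938002874232, 0.3710277070130287], [0.6009789545692574, 0.26287304317786647]] [(104.7, 0.0991), (14.1, 0.1485), (-71.5, 0.114), (-171.3, 0.1569)]
top slot [[0.5619821367139576, 0.2580170943480329], [0.5651947989051271, 0.24630634109320398], [0.4791281730887032, 0.2304393808112526], [0.47659896222938586, 0.24077688069065756]] [(-74.7, 0.0121), (-169.6, 0.0875), (103.7, 0.0106), (11.4, 0.0871)]
top (48, 27)
124  90  53  48  49  66 124 148 149 148 148 150 150 148 145 139 138 144 150 151 148 
[... 4286 characters left out ...]
  35  47  81  88  87  84  57
115 116 115 113 105  69  55  40  36  34  34  34  38  65  84  86  87  77  44  35  34  34  36  58  82  87  87  83
116 115 118 118 112  99  51  48  38  35  35  34  34  41  65  84  86  85  64  40  35  35  35  40  60  84  86  86
114 116 118 120 119 115 100  49  37  36  35  34  34  34  46  80  87  87  85  76  83  83  85  86  85  88  87  86
111 112 113 115 115 117 116  90  45  38  36  35  34  34  34  47  81  86  86  87  91  94  93  93  92  88  85  82
115 113 114 113 114 114 115 110  74  47  53  37  35  34  33  35  50  73  70  68  63  63  58  55  53  50  48  47
114 115 115 116 114 114 114 114 110  74  39  35  35  33  34  35  41  46  47  48  49  48  46  44  46  47  47  47
```

Run:
```python
from h import *
np.set_printoptions(precision=4,suppress=True)
def edges(im,rows,x0,x1,thr):
    g=cv2.cvtColor(im['pixels'],cv2.COLOR_RGB2GRAY).astype(float);L=[];Rr=[]
    for k,y in enumerate(rows):
        a,b=int(x0[k]),int(x1[k]);m=a+np.argmin(g[y,a:b])
        i=m
        while g[y,i]<thr:i-=1
        L.append((i+(g[y,i]-thr)/(g[y,i]-g[y,i+1]),y))
        i=m
        while g[y,i]<thr:i+=1
        Rr.append((i-(g[y,i]-thr)/(g[y,i]-g[y,i-1]),y))
    return L,Rr
def fit(n,d,P):
    W=np.array([onz(d,p,.042)[:2] for p in P]);c=W.mean(0);v=np.linalg.svd(W-c)[2][0];v*=np.sign(v[0])
    # y at x=.52
    r=(W-c)@np.array([-v[1],v[0]])
    print(n,'angle %.2f'%np.degrees(np.arctan2(v[1],v[0])),'y@.52 %.4f'%(c[1]+v[1]/v[0]*(.52-c[0])),'rms %.5f'%r.std(),'x range',W[:,0].min(),W[:,0].max())
b=load('t0');a=load('s0')
rows=np.arange(193,219);mid=145+10+(rows-194)*(16-9.6)/28.
for n,P in zip('LR',edges(b,rows,mid-3,mid+4,82)):fit('top'+n,b,P)
rows=np.arange(204,228);mid=360+10.5+(rows-206)*(20-11)/20.
for n,P in zip('LR',edges(a,rows,mid-4,mid+4,62)):fit('scene'+n,a,P)
```

```text
topL angle 14.64 y@.52 0.2476 rms 0.00017 x range 0.49043624656930923 0.5556806686188049
topR angle 14.63 y@.52 0.2403 rms 0.00020 x range 0.4903992336655922 0.5556398271681757
sceneL angle 14.23 y@.52 0.2340 rms 0.00025 x range 0.4905526819605327 0.553300909810007
sceneR angle 14.87 y@.52 0.2473 rms 0.00020 x range 0.48988339333720643 0.5525754791897526
```

```bash
python3 -m jog '[[0,0,-0.076,0,0,0,0],[0,0,0,0,-0.0036,0.01,0],[0,0,0,0,0,0.02,0],[0,0,0,0,0,0.02,0],[0,0,0,0,0,0.008,0],[0,0,0,0,0,0,0],[0,0,0,0,0,0,0]]'
python3 - <<'E'
from h import *
d=grab('wrist','w4');e=grab('scene','s4')
o=cv2.resize(e['pixels'][160:260,345:445],(400,400),interpolation=cv2.INTER_CUBIC)
o2=cv2.resize(d['pixels'][100:260,190:350],(400,400),interpolation=cv2.INTER_CUBIC)
cv2.imwrite('pics/c4.png',np.hstack([o,o2])[:,:,::-1])
E
```

```text
time_s: 14.65
position: [0.5018, 0.2365, 0.1629]
tool_rot: [[-0.967, -0.253, 0.001], [-0.253, 0.967, 0.0], [-0.001, -0.0, -1.0]]
ft_force: [-0.1, 0.7, -0.6]
grip_width: 0.0063
gripper_force: 60.3
```

View pics/c4.png

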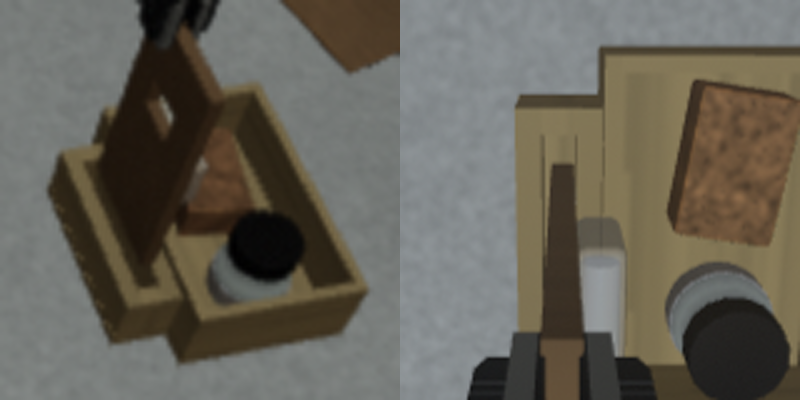

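The wrist crop shows the slot between x=542 and x=577, with the pack's lower edge at 551–574. The pack is aligned in yaw and about 1 mm too far toward +y. I'll correct that and lower it by feel.

```bash
python3 -m jog '[[0,0,0,0,-0.0009,0,0],[0,0,0,0,0,0.003,0],[0,0,0,0,0,0.003,0],[0,0,0,0,0,0.003,0],[0,0,0,0,0,0,0],[0,0,0,0,0,0,0]]'; python3 -c 'from h import *;st()'
python3 -m jog '[[0,0,0,0,0,0.002,0],[0,0,0,0,0,0.002,0],[0,0,0,0,0,0,0],[0,0,0,0,0,0,0]]'>/dev/null; python3 -c 'from h import *;st()'
```

```text
time_s: 15.5
position: [0.5016, 0.2356, 0.1532]
tool_rot: [[-0.967, -0.253, 0.0], [-0.253, 0.967, 0.0], [-0.0, 0.0, -1.0]]
ft_force: [0.8, 0.1, -1.7]
grip_width: 0.0064
gripper_force: 60.3
s 353.4 h -26.9 lat 88.1 F [ 0.8  0.1 -1.7] Fu 0.0 T [-0.04  0.09 -0.01] 0.0064 15.5
s 353.4 h -30.9 lat 88.1 F [ 0.1 -0.4 -0.7] Fu -0.4 T [-0.03  0.05 -0.02] 0.0063 16.0
```

```bash
for i in 1 2; do python3 -m jog '[[0,0,0,0,0,0.004,0],[0,0,0,0,0,0.004,0],[0,0,0,0,0,0.003,0],[0,0,0,0,0,0,0],[0,0,0,0,0,0,0]]'>/dev/null; python3 -c 'from h import *;st()';done
for i in 1 2; do python3 -m jog '[[0,0,0,0,0,0.001,0],[0,0,0,0,0,0,0],[0,0,0,0,0,0,0]]'>/dev/null; python3 -c 'from h import *;st()';done
```

```text
s 353.4 h -41.8 lat 88.2 F [ 0.9  0.1 -1.4] Fu -0.1 T [ 0.01  0.07 -0.02] 0.0061 16.62
s 353.4 h -52.8 lat 88.1 F [ 0.2  0.4 -1.7] Fu 0.4 T [ 0.05 -0.04 -0.01] 0.0062 17.25
s 353.4 h -53.8 lat 88.1 F [-0.5  0.6 -1.5] Fu 0.7 T [-0.03 -0.03 -0.03] 0.0062 17.62
s 353.4 h -54.9 lat 88.1 F [ 0.5  0.8 -2.3] Fu 0.7 T [-0.02  0.05  0.02] 0.0065 18.0
```

```bash
for i in 1 2; do python3 -m jog '[[0,0,0,0,0,0.001,0],[0,0,0,0,0,0,0],[0,0,0,0,0,0,0]]'>/dev/null; python3 -c 'from h import *;st()';done
for i in 1 2; do python3 -m jog '[[0,0,0,0,0,0.0005,0],[0,0,0,0,0,0,0],[0,0,0,0,0,0,0]]'>/dev/null; python3 -c 'from h import *;st()';done
```

```text
s 353.4 h -55.9 lat 88.0 F [-0.2  0.1 -1.1] Fu 0.1 T [0.06 0.03 0.02] 0.0063 18.38
s 353.4 h -56.9 lat 88.1 F [-0.8  0.5 -2.1] Fu 0.6 T [-0.02  0.04 -0.05] 0.0061 18.75
s 353.4 h -57.4 lat 88.1 F [ 0.2  0.8 -1.3] Fu 0.8 T [0.02 0.08 0.02] 0.0062 19.12
s 353.4 h -57.6 lat 88.1 F [-1.4 -0.7  2.4] Fu -0.4 T [-0.07  0.27  0.02] 0.0063 19.5
```

```bash
python3 -m jog '[[0,0,0,0,0,0,4],[0,0,0,0,0,0,12],[0,0,0,0,0,0,25],[0,0,0,0,0,0,40],[0,0,0,0,0,0,40],[0,0,0,0,0,0,40]]' 20; python3 -m jog '[[0,0,0,0,0,-0.01,40],[0,0,0,0,0,-0.02,40],[0,0,0,0,0,-0.03,40],[0,0,0,0,0,-0.04,40],[0,0,0,0,0,-0.04,40],[0,0,0,0,0,-0.02,40],[0,0,0,0.05,0,0,40],[0,0,0,0.05,0,0,40],[0,0,0,0,0,0,40],[0,0,0,0,0,0,40]]'
python3 - <<'E'
from h import *
e=grab('scene','s5');f=grab('top','t5')
o=cv2.resize(e['pixels'][130:260,345:445],(400,520),interpolation=cv2.INTER_CUBIC)
o2=cv2.resize(e['pixels'][130:250,130:230],(400,520),interpolation=cv2.INTER_CUBIC)
cv2.imwrite('pics/c5.png',np.hstack([o,o2])[:,:,::-1])
E
```

```text
time_s: 20.25
position: [0.5016, 0.2355, 0.1222]
tool_rot: [[-0.967, -0.253, -0.0], [-0.253, 0.967, -0.0], [0.0, 0.0, -1.0]]
ft_force: [0.1, -0.7, -0.1]
grip_width: 0.0345
gripper_force: 0.0
time_s: 21.5
position: [0.4053, 0.2103, 0.283]
tool_rot: [[-0.967, -0.253, 0.002], [-0.253, 0.967, 0.0], [-0.002, -0.0, -1.0]]
ft_force: [-0.7, 0.4, 0.3]
grip_width: 0.0341
gripper_force: 0.0
```

View pics/c5.png

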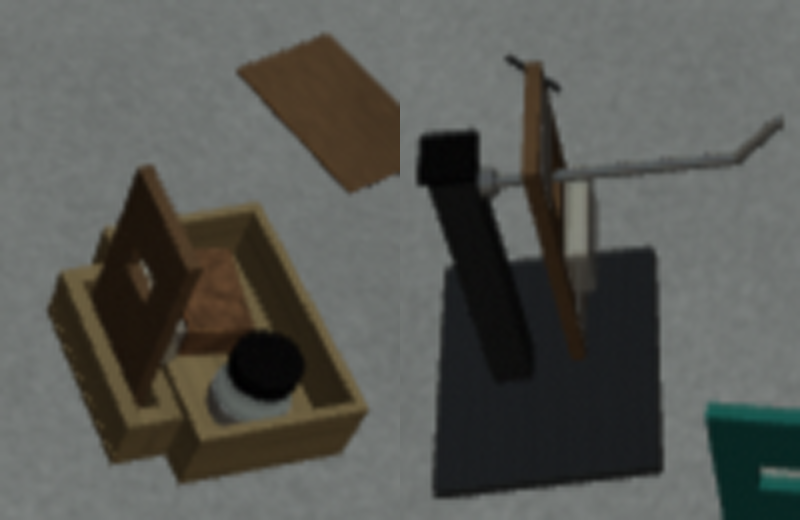

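The pack stands upright and fully home in the slot (left, around (145,290)), and the rear pack still hangs on the peg (right, around (540,200)). The gripper is clear of everything.

```bash
python3 -c 'from rig import job;print(job.close_job())'
```

```text
the job is handed in; nothing more can be done
None
```

The front pack is off the peg and standing upright, fully home in the caddy slot; the rear pack still hangs where it was, and the job is handed in at about 21.5 s.

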